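# Let down the wound spring winder

## Task

Let the wound-up spring winder down: flick the red release lever right over, then wind the crank on just a few degrees so that the trapped pawl springs clear. Keep hold of the crank and ease it gently back, never letting it spin or forcing it, until its dog rests home against the sprung pad of the brass stop, touching it when you let go; leave the pawl off and everything else on the shelf untouched.

Things in the scene. Friction and masses are not known exactly. Their poses are not given: they have to be found in the camera images.
- winder: Spring winder screwed to the shelf: blue base plate 160 x 150 x 12 mm, steel ratchet wheel (12 teeth, 92 mm across, 20 to 32 mm above the shelf), aluminium drum and crank on a vertical axis. Origin on the drum's axis at shelf level. In its frame the crank first points along (0.94, -0.35) and the pawl and red lever pivot on a vertical pin at (45, 51) mm. Their tops are below the knob's.
- drum (a joint): Angle of drum, wheel and crank (rad), growing counter-clockwise from above (winding on); about 2.0 at first, held by the pawl. Crank direction in the winder's frame = value - 2.356. A spring drives it back with 0.25 N m per rad above -0.15, drag is 0.10 N m: about 11 N at the knob winds on, 7 N holds it back. At about 0.25 it stalls short of the stop, and must be pushed on with 1 to 3 N.
- drum_axis (a point): Point on the drum's vertical axis, 92 mm above the shelf (the height of knob_mid).
- knob_mid (a point): Middle of the crank knob: an upright black cylinder 18 mm in diameter, 40 mm high (72 to 112 mm above the shelf), fixed on the crank arm 60 mm from the drum axis. The crank arm (16 mm wide, top at 72 mm) lies under it and ends 8 mm beyond the knob's centre; the steel dog that meets the stop hangs under it, 43 to 65 mm above the shelf.
- stop: Dark curved slot plate of the end stop on the base, origin on the drum's axis. The brass stop block clamped on it is not tracked: it sits anywhere such that the dog meets its orange pad at a drum value between -0.3 and 0.1, to be found by feel. The pad (12 mm wide, 40 to 60 mm high, 56 mm from the axis) is sprung: 1 N at first touch, 6 N when pushed in by its full 4 mm, then rigid. 20 N bends it.
- lever (a joint): Angle of the red release lever (rad): 0 at the start (pawl on), 0.8 at its end stop (pawl off); grows clockwise seen from above. It stays where it is left; turning it takes 2 to 5 N at its post, then the end stop is firm; over 25 N would bend it.
- lever_post (a point): Middle of the release lever's round upright red post, 12 mm in diameter, 38 to 86 mm above the shelf (this point at 64 mm), 45 mm from the lever's pivot at (45, 51) mm in the winder's frame. At lever 0 the post lies along the winder's +y from the pivot; flicking moves it first towards the winder's +x.
- pawl_nose (a point): Top of the nose of the brass pawl, which turns on the lever's pin, driven by a torsion spring from the lever. Engaged, the nose is at y = 46 mm in the winder's frame; clear, at y = 63 mm. With the lever over, the loaded tooth still traps it until the drum is wound on by about 0.03 to 0.1 rad; then it springs clear and stays clear.
- caddy: Black plastic tool caddy with three slots, 130 x 60 x 55 mm, fixed to the shelf; origin under its centre, long side along its x. Leave alone.
- tweezer: Steel tweezer standing in a caddy slot, 120 mm long; origin at its foot. Leave alone.
- pin_vise: Pin vise standing in the caddy's middle slot, 102 mm long; origin at its foot. Leave alone.
- probe: Green-handled probe standing in a caddy slot, 115 mm long; origin at its foot. Leave alone.
- tin: Closed round aluminium tin, 87 mm across, 42 mm high; origin under its centre. Leave alone.
- oil: Small amber oil jar, 40 mm across, 75 mm high; origin under its centre. Leave alone.
- parts_tray: Grey divided parts tray, 120 x 90 x 25 mm; origin under its centre. Leave alone.
- loupe: Black eye loupe standing on the shelf, 42 mm across, 30 mm high; origin under its centre. Leave alone.
Things that resemble listed ones, but are neither listed nor needed, are in the scene too. Of the things that look like the winder, the larger one is meant.

How it is judged (in metres and radians):
On the way, in this order (a step that is already met when the one before it is completed fails the run):
1. the release lever is flicked over while the crank is still wound up (value of joint lever above 0.6 rad and value of joint drum above 1.9 rad), for 0.1 s.
2. the crank is wound on a little and the pawl springs clear of the wheel (y of pawl_nose in the frame of winder above 0.052 m and value of joint drum above 1.9 rad), for 0.05 s.
At the end, for the whole second after the job is handed in: The crank's dog rests in contact with the brass stop's pad (pressing on it by more than 0.3 N, which the drag keeps up once it has been pushed on to the pad), the drum is at rest, the release lever is still over (above 0.6 rad) and the pawl is clear of the wheel (contact force between drum and stop above 0.3 N and value of joint lever above 0.6 rad and y of pawl_nose in the frame of winder above 0.052 m and velocity of joint drum between -0.05 and 0.05 rad/s); the robot touches nothing.
It fails at once if the drum spins back faster than 2 rad/s (velocity of joint drum below -2 rad/s).
It fails at once if the drum is wound on more than about 0.3 rad (17 degrees) past where it stood (value of joint drum above 2.32 rad).
It fails at once if the dog is forced against the stop with more than 20 N (contact force between drum and stop above 20 N).
It fails at once if the release lever or pawl is pushed with more than 25 N (contact force between the fingers and lever above 25 N).
It fails at once if a bystander is moved more than 20 mm (distance of any of tweezer, pin_vise, probe, tin, oil, parts_tray, loupe from where it was at the start of the episode above 0.02 m).
It also fails if it takes over 72 s, if anything falls off the work surface, if the arm or the gripper's body presses on something with over 40 N, if the wrist force passes 120 N, or if a joint passes its speed limit or range.

## Robot

A 7-joint arm with a two-finger parallel gripper is mounted at the origin on the work surface. World frame = base frame: x ahead of the robot, y to its left, z up, the work surface at z = 0. Lengths are in mm, angles in degrees, forces in N, time in s.
With the tool pointing down it reaches from about 425 to 950 mm from the base axis. Payload 4.7 kg.
Tool frame: the origin (TCP) lies between the finger pads; the fingertips stand 11 mm ahead of it and the grasp point (between the pads) lies 8 mm behind it; z points along the fingers, y is the line along which they close (so a half turn about z gives the same grasp; the last joint's range is limited). The gripper opens to 87 mm and grips with 3 to 60 N. Pads are 19 mm wide; open, the fingers measure 117 mm over their backs; the gripper's body (75 mm by 190 mm) begins 51 mm behind the grasp point.
Start: joints at [-64.968, 26.849, -2.785, 87.806, 1.381, 65.374, -4.715], TCP at [303.133, 603.124, 233.573] pointing down, gripper open.
Joint ranges: [-148.3, 148.3], [-19.14, 114.17], [-79.39, 73.82], [5.75, 140.21], [-59.74, 239.74], [12.07, 113.84], [-152.46, 152.46]. Speed limits (degrees/s): [147.25, 147.25, 180, 180, 180, 180, 180].

## Interface

Orientations are given as [roll, pitch, yaw] about the fixed x, y, z axes, in that order (R = Rz(yaw) Ry(pitch) Rx(roll)).
In Python, from plant import ctrl, eyes, ticket gives the robot as it stands.
- The arm moves only by the tool carry_out, never from a script. Its argument "moves" is a list that holds one entry, the list of rows, each a list of 7 numbers: the shift along the world's x, y, z in mm, then the turn, a rotation vector about the world's x, y, z in degrees, then the opening, from 0 (shut) to 1 (fully open). In form: [[[x, y, z, rx, ry, rz, jaw], ...]]. A call has exactly 5 rows; each row is the pose to reach, as a shift and turn from the pose commanded when the call began; what a row does not reach only later rows make up. A row lasts 1/10 s, in which the tool goes at most 50 mm and 8.59 degrees, less where a joint would pass 70% of its speed; a pose out of reach is approached as far as the arm can. A call with a gripper value outside its range is refused whole. The fingers move at their own pace and stop on an object; "squeeze" is the grip in N (left out, the last holds). Time passes only in rows, so rows that repeat a pose let the fingers close, or fill a call up. It gives the time, the measured TCP pose, the force, the opening and the grip force at its end, in the units of the state.
- ctrl.observe(): the state, without advancing time (a new reading comes with each control period).
- eyes.camera(name): name is "scene" or "top" or "wrist"; returns a dict with "image" (480x640x3 uint8, red, green, blue), "z_map" (480x640 float32, mm along the optical axis (not along the pixel's ray), 0 where there is no reading), "fovy" (degrees; the focal length in pixels is half the picture's height over the tangent of half this angle, whatever the lens; pixels are square), "cx", "cy" (the principal point, pixels), "dist_coeffs" ([k1, k2, p1, p2, k3] as OpenCV has them; the pictures are not rectified), "extrinsics" (4x4, takes a point from camera to world coordinates); the wrist camera has in their place "tool_from_camera" (4x4, takes a point from camera to tool coordinates, whose origin is the TCP and whose axes are the flange's). Camera axes: x right, y up, looking along -z (the intrinsics and any distortion apply to the point x, -y, -z); pixel columns grow to the right and rows downward; lengths in mm; the calibration is good to about 2 mm. A picture is of the moment at which its call begins: read the wrist's pose just before it.
- ticket.close_job(): hands the job in; it is judged then, once.
The state is a dict: "clock": time; "joint_pos": joint angles; "joint_vel": joint speeds; "tau": joint torques, N m; "eef_pos": TCP position; "tcp_rot": TCP orientation; "force": force on the tool from outside, world axes, zero at the start; "ft_torque": the same for the moment, N m; "finger_gap": finger opening in mm; "finger_force": force on a finger pad.
Only numpy, scipy, OpenCV 4.12 (cv2) and the standard library are available. Lean on these libraries where they do the work, as an engineer would, in place of code of your own. Each camera call takes 0.05 s, during which the arm holds its last target. There are 200 camera calls.

## Working session

There is one attempt and no reset: what is moved stays moved. The work goes in short steps, Python scripts to look and compute and a tool call to move; the robot and the scene stay as the last step left them, time stands still between calls to the robot, and variables do not carry over. Pictures are saved under pics/ and viewed, at most 10 in all, crops included, and the job is handed in when it is done.

Besides the shell and the picture viewer there is one more tool, called after "Emit:" as name(argument=value, ...), one argument or row to a line, values as JSON. carry_out: Moves the arm, as the interface text tells. Its arguments: {"type":"object","properties":{"moves":{"type":"array","items":{"type":"array","items":{"type":"array","items":{"type":"number"}}}},"squeeze":{"type":"number"}},"required":["moves"]}

```bash
mkdir -p pics; ls; cat > h.py <<'E'
import numpy as np, cv2
from plant import ctrl, eyes, ticket
def K(c):
    f=240/np.tan(np.radians(c["fovy"])/2); return np.array([[f,0,c["cx"]],[0,f,c["cy"]],[0,0,1.]])
def rays(c,px,E):
    u=cv2.undistortPoints(np.array(px,float).reshape(-1,1,2),K(c),np.array(c["dist_coeffs"],float)).reshape(-1,2)
    d=np.c_[u[:,0],-u[:,1],-np.ones(len(u))]
    return E[:3,3], d@E[:3,:3].T
def onplane(c,px,z,E=None):
    E=c["extrinsics"] if E is None else E
    o,d=rays(c,px,np.array(E)); return o+d*((z-o[2])/d[:,2])[:,None]
def depthpt(c,px,E=None):
    E=np.array(c["extrinsics"] if E is None else E); o,d=rays(c,px,E)
    z=np.array([c["z_map"][int(round(v)),int(round(u))] for u,v in px]); return o+d*z[:,None]
def save(n,im): cv2.imwrite("pics/"+n+".png",im[...,::-1])
E
python3 - <<'E'
from h import *
import pickle
print(ctrl.observe())
for n in("scene","top"):
    c=eyes.camera(n); pickle.dump(c,open(n+".pkl","wb")); save(n,c["image"]); print(n,np.round(c["extrinsics"],3),c["fovy"])
E
```

```text
pics
{'clock': 0.0, 'joint_pos': array([-64.96727079,  26.89805357,  -2.78525946,  87.87334103,
         1.37918156,  65.37389267,  -4.71462722]), 'joint_vel': array([-0.11880783, -0.01910359, -0.04391478, -0.04162329, -0.03723194,
        0.02057111,  0.02964505]), 'tau': array([-5.48826938e-04, -5.07975447e+01, -8.10656184e-02, -2.36154395e+01,
       -6.13455148e-02,  3.75441159e-02,  1.65033848e-04]), 'eef_pos': array([302.88685649, 602.58846788, 232.49348008]), 'tcp_rot': array([-1.79888205e+02,  2.12371582e-03,  1.53314216e+02]), 'force': array([-0.07131785, -0.08380534,  0.41573649]), 'ft_torque': array([0.00353162, 0.05020103, 0.04091969]), 'finger_force': 0.0, 'finger_gap': 87.30704224164701}
scene [[-8.780000e-01 -3.520000e-01  3.230000e-01  9.951410e+02]
 [ 4.780000e-01 -6.300000e-01  6.120000e-01  8.909630e+02]
 [-1.200000e-02  6.920000e-01  7.220000e-01  1.098453e+03]
 [ 0.000000e+00  0.000000e+00  0.000000e+00  1.000000e+00]] 48.15484053602846
top [[-0.000000e+00  9.820000e-01 -1.900000e-01  3.522850e+02]
 [-9.990000e-01  6.000000e-03  3.300000e-02  4.317000e+01]
 [ 3.300000e-02  1.900000e-01  9.810000e-01  1.115629e+03]
 [ 0.000000e+00  0.000000e+00  0.000000e+00  1.000000e+00]] 54.37719878175506
```

View pics/scene.png

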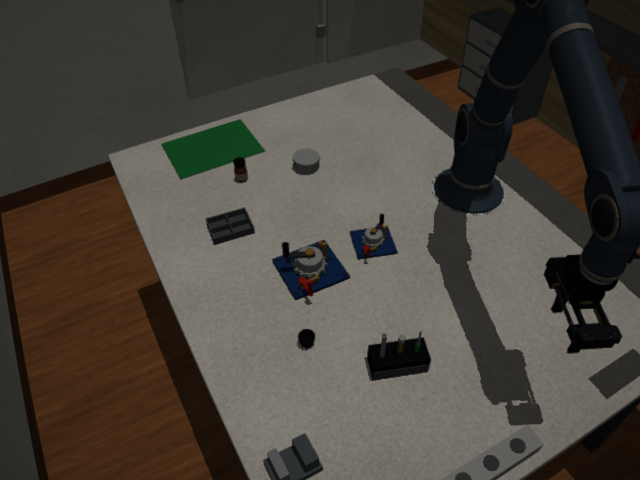

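View pics/top.png

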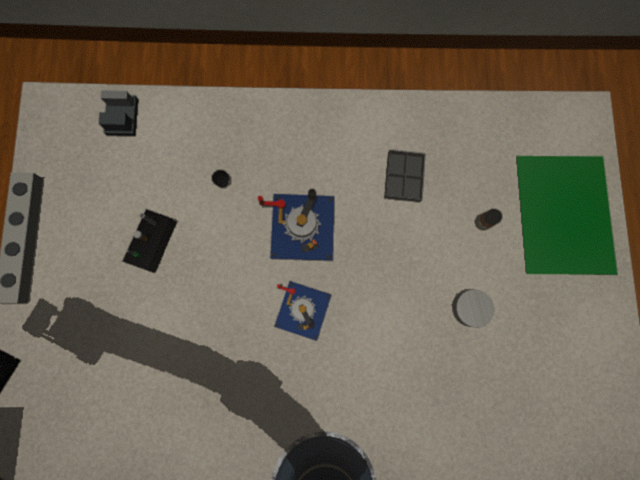

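Scene: larger winder about (310,265), knob (286,250), red lever (306,285). The smaller look-alike is at (373,240). Top view: larger winder (302,225), knob (312,194), red post (262,201); smaller one (302,310). Candidates are those two, and the description picks the larger. Next I measure it and check with a close crop.

```bash
python3 - <<'E'
from h import *
import pickle
tiles=[]
for n,box in(("top",(250,180,350,275)),("scene",(265,230,365,325))):
    c=pickle.load(open(n+".pkl","rb")); im=c["image"]; hsv=cv2.cvtColor(im,cv2.COLOR_RGB2HSV)
    b=cv2.inRange(hsv,(105,120,40),(130,255,255)); r=cv2.inRange(hsv,(0,170,70),(5,255,255))|cv2.inRange(hsv,(174,170,70),(180,255,255))
    for m,nm,z in((b,"blue",12),(r,"red",86)):
        if nm=="blue": m=cv2.morphologyEx(m,cv2.MORPH_CLOSE,np.ones((9,9)))
        for q in cv2.findContours(m,cv2.RETR_EXTERNAL,cv2.CHAIN_APPROX_NONE)[0]:
            if cv2.contourArea(q)<(300 if nm=="blue" else 15): continue
            P=onplane(c,q.reshape(-1,2),z)
            rect=cv2.minAreaRect(P[:,:2].astype(np.float32)); print(n,nm,q.reshape(-1,2).mean(0).round(),np.round(rect[0],1),np.round(rect[1],1),round(rect[2],1))
    x0,y0,x1,y1=box; tiles.append(cv2.resize(im[y0:y1,x0:x1],(400,380),interpolation=cv2.INTER_CUBIC))
save("crop1",cv2.convertScaleAbs(np.hstack(tiles),alpha=1.7))
E
```

```text
top blue [302. 310.] [381.4  49.4] [ 99.4 106.5] 71.8
top blue [303. 226.] [580.3  51.4] [143.8 154.4] 88.3
top red [286. 289.] [424.6  86.1] [37.9  9.5] 74.2
top red [274. 203.] [617.6 116.5] [16.3 47.4] 0.5
scene blue [290. 271.] [624.9  51.1] [146.   74.7] 88.3
scene blue [329. 269.] [557.3  65.5] [120.9 103.4] 88.0
scene blue [372. 244.] [386.7  53. ] [100.2 109.6] 71.6
scene red [304. 283.] [646.3 146.4] [15.4 39.6] 6.0
```

View pics/crop1.png

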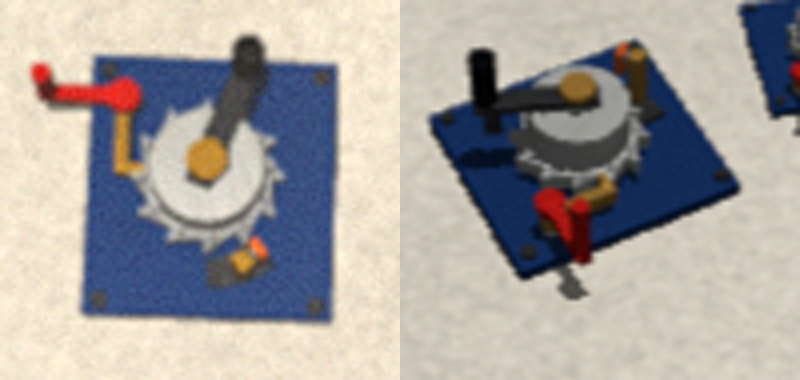

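The crop confirms the larger winder: knob, crank, brass cap, red post and orange pad are all visible. The red lever points along world +y, so the winder's +y is roughly world +y. I'll triangulate the key points.

```bash
python3 - <<'E'
from h import *
import pickle
T=pickle.load(open("top.pkl","rb")); S=pickle.load(open("scene.pkl","rb"))
pts={"knobtop":((312,191.25),(285.25,243.75)),"cap":((301.75,219.5),(309.25,251.25)),"posttop":((260,198),(310,281))}
for k,(a,b) in pts.items():
    o1,d1=rays(T,[a],T["extrinsics"]); o2,d2=rays(S,[b],S["extrinsics"]); d1=d1[0];d2=d2[0]
    s=np.linalg.lstsq(np.c_[d1,-d2],o2-o1,rcond=None)[0]; p,q=o1+d1*s[0],o2+d2*s[1]
    print(k,np.round((p+q)/2,1),"miss",np.round(np.linalg.norm(p-q),1))
print(onplane(T,[pts["knobtop"][0]],112),onplane(T,[pts["posttop"][0]],86),onplane(S,[pts["knobtop"][1]],112),onplane(S,[pts["posttop"][1]],86))
E
```

```text
knobtop [639.5  30.  112. ] miss 0.4
cap [583.5  52.4  75.4] miss 0.5
posttop [631.  147.3  84.2] miss 0.8
[[639.70588056  29.86986025 112.        ]] [[630.15903376 147.2939814   86.        ]] [[639.37697209  30.09516875 112.        ]] [[631.8844265  148.28739707  86.        ]]
```

Emit:
carry_out(
  moves=[
    [[28,-41,0,0,0,1,0],[56,-82,0,0,0,2,0],[84,-123,0,0,0,3,0],[112,-164,0,0,0,4,0],[140,-205,0,0,0,4.6,0]],
  ],
  squeeze=10,
)

```text
clock: 0.6
eef_pos: [443.8, 396.1, 233.2]
tcp_rot: [-180.0, -0.0, 158.0]
force: [0.2, 0.4, -0.6]
finger_gap: 55.3
finger_force: 0.0
```

Emit:
carry_out(
  moves=[
    [[28,-41,0,0,0,0,0],[56,-82,0,0,0,0,0],[84,-123,0,0,0,0,0],[112,-164,0,0,0,0,0],[140,-205,0,0,0,0,0]],
  ],
)

```text
clock: 1.1
eef_pos: [583.7, 191.2, 233.3]
tcp_rot: [-180.0, -0.0, 157.9]
force: [1.8, 0.3, 0.3]
finger_gap: 15.1
finger_force: 0.0
```

Emit:
carry_out(
  moves=[
    [[25,-35,-15,0,0,0,0],[25,-35,-45,0,0,0,0],[25,-35,-83,0,0,0,0],[25,-35,-83,0,0,0,0],[25,-35,-83,0,0,0,0]],
  ],
)

```text
clock: 1.6
eef_pos: [607.8, 158.3, 150.4]
tcp_rot: [-180.0, -0.1, 157.9]
force: [0.5, 0.1, -0.7]
finger_gap: 0.5
finger_force: 0.0
```

```bash
python3 - <<'E'
from h import *
import pickle
o=ctrl.observe(); c=eyes.camera("wrist"); pickle.dump((o,c),open("w1.pkl","wb")); save("w1",c["image"])
for k in("clock","eef_pos","tcp_rot","joint_pos","force","finger_gap"): print(k,np.round(o[k],2))
E
```

```text
clock 1.6
eef_pos [607.82 158.32 150.4 ]
tcp_rot [-1.7995e+02 -7.0000e-02  1.5794e+02]
joint_pos [-22.53  27.     5.57  99.7   -3.15  53.53  52.25]
force [ 0.49  0.05 -0.74]
finger_gap 0.47
```

View pics/w1.png

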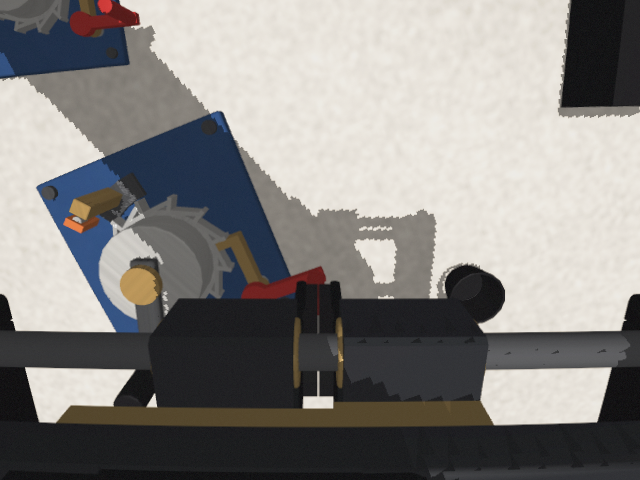

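The wrist view shows the fingers just beside the red lever end at (315,275), with the base plate at lower left and no obstruction below. Now down beside the post.

Emit:
carry_out(
  moves=[
    [[0,0,-30,0,0,0,0],[0,0,-60,0,0,0,0],[0,0,-80,0,0,0,0],[4,-2,-80,0,0,0,0],[6,-3,-80,0,0,0,0]],
  ],
)

```text
clock: 2.15
eef_pos: [616.0, 155.5, 72.7]
tcp_rot: [179.9, 0.2, 157.9]
force: [0.3, -0.1, 0.5]
finger_gap: 0.4
finger_force: 0.0
```

Emit:
carry_out(
  moves=[
    [[4,-2,0,0,0,0,0],[9,-4,0,0,0,0,0],[14,-6.5,0,0,0,0,0],[19,-9,0,0,0,0,0],[24,-11,0,0,0,0,0]],
  ],
)

```text
clock: 2.65
eef_pos: [638.5, 145.3, 71.0]
tcp_rot: [179.9, -0.0, 158.0]
force: [-3.2, 3.6, 1.3]
finger_gap: 0.6
finger_force: 2.1
```

Emit:
carry_out(
  moves=[
    [[2,-1,0,0,0,0,0],[4,-2,0,0,0,0,0],[6,-3,0,0,0,0,0],[6,-3,0,0,0,0,0],[6,-3,0,0,0,0,0]],
  ],
)

```text
clock: 3.15
eef_pos: [644.5, 141.0, 70.6]
tcp_rot: [180.0, 0.0, 157.9]
force: [-1.6, 3.9, 1.1]
finger_gap: 0.6
finger_force: 1.6
```

```bash
python3 - <<'E'
from h import *
o=ctrl.observe(); print(o["eef_pos"].round(1),o["force"].round(1))
t=[]
for n,(x0,y0,x1,y1) in(("top",(250,180,350,275)),("scene",(265,230,365,325))):
    c=eyes.camera(n); t.append(cv2.resize(c["image"][y0:y1,x0:x1],(400,380),interpolation=cv2.INTER_CUBIC))
save("crop2",cv2.convertScaleAbs(np.hstack(t),alpha=1.8))
E
```

```text
[644.5 141.   70.6] [-1.6  3.9  1.1]
```

View pics/crop2.png

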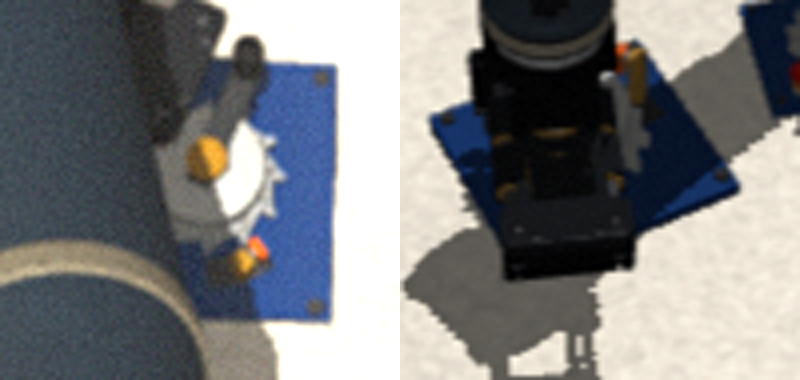

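Emit:
carry_out(
  moves=[
    [[1,-1,0,0,0,0,0],[2,-2,0,0,0,0,0],[2,-2,0,0,0,0,0],[2,-2,0,0,0,0,0],[2,-2,0,0,0,0,0]],
  ],
)

```text
clock: 3.75
eef_pos: [646.2, 139.5, 70.6]
tcp_rot: [180.0, -0.0, 157.9]
force: [-0.9, 5.9, 0.3]
finger_gap: 0.6
finger_force: 2.1
```

Emit:
carry_out(
  moves=[
    [[1,-0.5,0,0,0,0,0],[2,-1,0,0,0,0,0],[2,-1,0,0,0,0,0],[2,-1,0,0,0,0,0],[2,-1,0,0,0,0,0]],
  ],
)

```text
clock: 4.25
eef_pos: [648.0, 138.0, 70.5]
tcp_rot: [-180.0, -0.0, 157.9]
force: [-2.1, 4.9, 0.4]
finger_gap: 0.2
finger_force: 2.0
```

Emit:
carry_out(
  moves=[
    [[-10,5,0,0,0,0,0],[-15,7,30,0,0,0,0],[-15,7,80,0,0,0,0.2],[-15,7,90,0,0,0,0.4],[-15,7,90,0,0,0,0.6]],
  ],
)

```text
clock: 4.75
eef_pos: [634.7, 143.6, 163.2]
tcp_rot: [179.9, 0.3, 157.8]
force: [-0.0, 0.8, -0.3]
finger_gap: 17.1
finger_force: 0.0
```

Emit:
carry_out(
  moves=[
    [[2,-40,0,0,0,0,0.6],[4,-80,0,0,0,0,0.6],[6,-115,0,0,0,0,0.6],[6,-115,0,0,0,0,0.6],[6,-115,0,0,0,0,0.6]],
  ],
)

```text
clock: 5.25
eef_pos: [638.0, 28.1, 158.7]
tcp_rot: [-179.9, -0.1, 157.7]
force: [0.0, 1.3, -0.3]
finger_gap: 50.4
finger_force: 0.0
```

```bash
python3 - <<'E'
from h import *
from scipy.spatial.transform import Rotation as R
o=ctrl.observe(); c=eyes.camera("wrist"); save("w2",c["image"])
for k in("clock","eef_pos","tcp_rot","joint_pos","force","finger_gap"): print(k,np.round(o[k],2))
W=np.eye(4); W[:3,:3]=R.from_euler("xyz",o["tcp_rot"],degrees=True).as_matrix(); W[:3,3]=o["eef_pos"]
E=W@np.array(c["tool_from_camera"])
hsv=cv2.cvtColor(c["image"],cv2.COLOR_RGB2HSV); m=cv2.inRange(hsv,(0,170,60),(4,255,255))|cv2.inRange(hsv,(175,170,60),(180,255,255))
n,l,s,ce=cv2.connectedComponentsWithStats(m)
for i in range(1,n):
    if s[i,4]>60: print(s[i],ce[i].round(1))
y,x=np.nonzero(m); P=depthpt(c,np.c_[x,y][::5],E); q=P[(P[:,2]>78)&(P[:,2]<92)]; print(len(q),q.mean(0) if len(q) else 0, q.min(0) if len(q) else 0,q.max(0) if len(q) else 0)
E
```

```text
clock 5.25
eef_pos [637.97  28.05 158.7 ]
tcp_rot [-1.7987e+02 -1.4000e-01  1.5773e+02]
joint_pos [-11.36  27.46   6.94  97.8   -3.83  55.16  64.74]
force [ 0.04  1.33 -0.3 ]
finger_gap 50.41
[ 400  171  114   68 2158] [453.1 203.4]
74 [661.36515446 131.86415488  84.48911286] [656.40714733 126.94018803  78.07956983] [667.93377585 137.83161394  87.25789482]
```

View pics/w2.png

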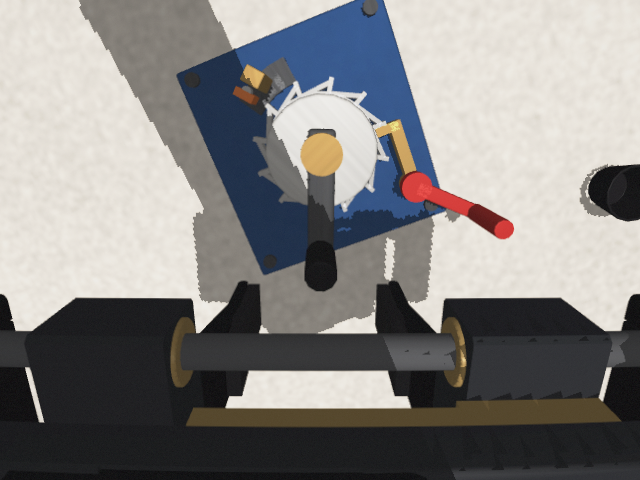

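Wrist view: post top at (505,230), giving (661,132) and lever ≈ 0.79 rad, so it is right over. The pawl is still on the wheel at (385,130), and the knob at (320,270) is centred between the fingers. Now down to grip the knob.

Emit:
carry_out(
  moves=[
    [[0,0,-35,0,0,0,0.6],[0,0,-65,0,0,0,0.6],[0,0,-74,0,0,0,0.6],[0,0,-74,0,0,0,0.4],[0,0,-74,0,0,0,0.2]],
  ],
  squeeze=25,
)

```text
clock: 5.8
eef_pos: [639.9, 30.9, 87.4]
tcp_rot: [180.0, 0.1, 158.0]
force: [-0.1, -0.2, 0.5]
finger_gap: 42.8
finger_force: 0.0
```

Emit:
carry_out(
  moves=[
    [[0,0,0,0,0,0,0],[0,0,0,0,0,0,0],[0,0,0,0,0,0,0],[0,0,0,0,0,0,0],[0,0,0,0,0,0,0]],
  ],
)

```text
clock: 6.3
eef_pos: [639.4, 29.0, 87.5]
tcp_rot: [-180.0, 0.1, 157.9]
force: [-2.4, -2.7, 6.1]
finger_gap: 17.1
finger_force: 25.0
```

Emit:
carry_out(
  moves=[
    [[0.8,2.2,0,0,0,2,0],[1.6,4.5,0,0,0,4.5,0],[2.3,6.8,0,0,0,6.8,0],[2.3,6.8,0,0,0,6.8,0],[2.3,6.8,0,0,0,6.8,0]],
  ],
)

```text
clock: 6.8
eef_pos: [641.3, 34.4, 87.5]
tcp_rot: [-179.9, 0.0, 164.6]
force: [-2.8, -4.8, 6.1]
finger_gap: 17.2
finger_force: 25.0
```

```bash
python3 - <<'E'
from h import *
o=ctrl.observe(); p=o["eef_pos"]; c=eyes.camera("top"); save("t3",cv2.convertScaleAbs(np.hstack([cv2.resize(x["image"][y0:y1,x0:x1],(400,380),interpolation=cv2.INTER_CUBIC) for x,(x0,y0,x1,y1) in((c,(250,180,350,275)),(eyes.camera("wrist"),(220,40,520,325)))]),alpha=1.5))
print(p.round(1),o["force"].round(1),o["ft_torque"].round(2),np.degrees(np.arctan2(p[1]-52.4,p[0]-583.5)),o["joint_pos"].round(1))
import math
A=np.array([583.5,52.4])
for a in np.arange(-15,-150,-4): print(a,np.round(60.3*np.array([math.cos(math.radians(a)),math.sin(math.radians(a))]),1),end="; ")
E
```

```text
[641.3  34.4  87.5] [-2.8 -4.8  6.1] [-0.97  0.58 -0.17] -17.289920685045605 [-10.2  32.3   4.6 100.3  -3.2  47.5  70.4]
-15 [ 58.2 -15.6]; -19 [ 57.  -19.6]; -23 [ 55.5 -23.6]; -27 [ 53.7 -27.4]; -31 [ 51.7 -31.1]; -35 [ 49.4 -34.6]; -39 [ 46.9 -37.9]; -43 [ 44.1 -41.1]; -47 [ 41.1 -44.1]; -51 [ 37.9 -46.9]; -55 [ 34.6 -49.4]; -59 [ 31.1 -51.7]; -63 [ 27.4 -53.7]; -67 [ 23.6 -55.5]; -71 [ 19.6 -57. ]; -75 [ 15.6 -58.2]; -79 [ 11.5 -59.2]; -83 [  7.3 -59.9]; -87 [  3.2 -60.2]; -91 [ -1.1 -60.3]; -95 [ -5.3 -60.1]; -99 [ -9.4 -59.6]; -103 [-13.6 -58.8]; -107 [-17.6 -57.7]; -111 [-21.6 -56.3]; -115 [-25.5 -54.7]; -119 [-29.2 -52.7]; -123 [-32.8 -50.6]; -127 [-36.3 -48.2]; -131 [-39.6 -45.5]; -135 [-42.6 -42.6]; -139 [-45.5 -39.6]; -143 [-48.2 -36.3]; -147 [-50.6 -32.8];
```

View pics/t3.png

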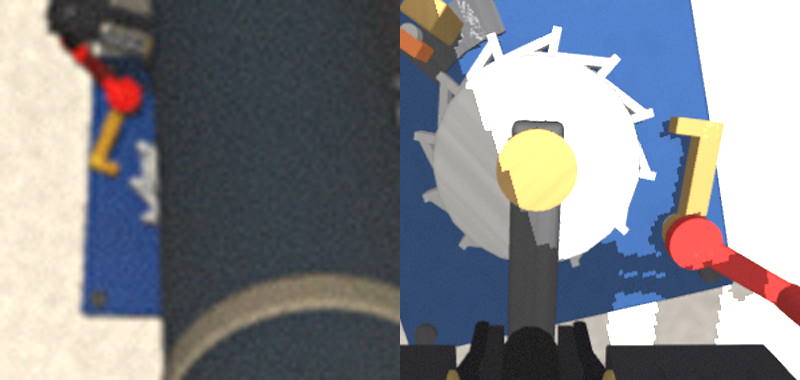

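The wrist view (right half) shows the pawl clear of the wheel, nose at about (675,125). Its tip is well off the teeth. Now easing back about 4° per row along the circle.

Emit:
carry_out(
  moves=[
    [[-1.2,-4,0,0,0,-4,0],[-2.7,-8,0,0,0,-8,0],[-4.5,-11.8,0,0,0,-12,0],[-6.5,-15.5,0,0,0,-16,0],[-8.8,-19,0,0,0,-20,0]],
  ],
)

```text
clock: 7.4
eef_pos: [632.3, 16.5, 87.5]
tcp_rot: [-179.9, 0.0, 144.5]
force: [-3.3, -3.1, 6.7]
finger_gap: 17.2
finger_force: 25.0
```

Emit:
carry_out(
  moves=[
    [[-2.5,-3.3,0,0,0,-4,0],[-5.3,-6.5,0,0,0,-8,0],[-8.3,-9.5,0,0,0,-12,0],[-11.5,-12.3,0,0,0,-16,0],[-14.8,-14.8,0,0,0,-20,0]],
  ],
)

```text
clock: 7.9
eef_pos: [617.5, 2.5, 87.5]
tcp_rot: [-180.0, -0.0, 124.5]
force: [-3.0, -1.8, 6.1]
finger_gap: 17.3
finger_force: 25.0
```

Emit:
carry_out(
  moves=[
    [[-3.5,-2.3,0,0,0,-4,0],[-7.2,-4.3,0,0,0,-8,0],[-11,-6.1,0,0,0,-12,0],[-15,-7.6,0,0,0,-16,0],[-19,-8.8,0,0,0,-20,0]],
  ],
)

```text
clock: 8.4
eef_pos: [598.8, -5.8, 87.5]
tcp_rot: [180.0, -0.0, 104.5]
force: [-2.2, -1.3, 5.8]
finger_gap: 17.2
finger_force: 25.0
```

Emit:
carry_out(
  moves=[
    [[-4.1,-1,0,0,0,-4,0],[-8.3,-1.7,0,0,0,-8,0],[-12.4,-2,0,0,0,-12,0],[-16.7,-2.1,0,0,0,-16,0],[-20.9,-1.9,0,0,0,-20,0]],
  ],
)

```text
clock: 8.9
eef_pos: [578.4, -7.2, 87.5]
tcp_rot: [179.9, -0.1, 84.5]
force: [-1.6, -0.0, 6.4]
finger_gap: 17.1
finger_force: 25.0
```

Emit:
carry_out(
  moves=[
    [[-4.1,0.5,0,0,0,-4,0],[-8.3,1.3,0,0,0,-8,0],[-12.3,2.4,0,0,0,-12,0],[-16.3,3.8,0,0,0,-16,0],[-20.2,5.4,0,0,0,-20,0]],
  ],
)

```text
clock: 9.4
eef_pos: [558.7, -1.5, 87.5]
tcp_rot: [179.9, -0.1, 64.6]
force: [-0.2, 1.0, 5.0]
finger_gap: 17.3
finger_force: 25.0
```

```bash
cat > f.py <<'E'
from h import *
o=ctrl.observe(); p=o["eef_pos"]; r=p[:2]-[583.5,52.4]; a=np.arctan2(r[1],r[0]); t=np.array([-np.sin(a),np.cos(a)])
print(o["clock"],"ang",np.degrees(a).round(1),"r",np.linalg.norm(r).round(1),"drum",round(a+np.radians(1.4)+2.356,3),"Ftan",(o["force"][:2]@t).round(2),"Frad",(o["force"][:2]@r/60).round(2),o["force"].round(1),o["joint_pos"].round(0))
E
python3 f.py
```

```text
9.4 ang -114.7 r 59.4 drum 0.379 Ftan -0.63 Frad -0.85 [-0.2  1.   5. ] [-28.  29.  31. 113. -21.  44. -10.]
```

Emit:
carry_out(
  moves=[
    [[-1.9,1,0,0,0,-2,0],[-3.7,2,0,0,0,-4,0],[-5.6,3.1,0,0,0,-6,0],[-7.3,4.1,0,0,0,-8,0],[-9.1,5.3,0,0,0,-10,0]],
  ],
)

```text
clock: 9.9
eef_pos: [550.0, 3.7, 87.5]
tcp_rot: [179.9, -0.1, 54.6]
force: [0.7, 1.0, 5.4]
finger_gap: 17.3
finger_force: 25.0
```

```bash
python3 f.py
```

```text
9.9 ang -124.5 r 59.1 drum 0.207 Ftan -0.0 Frad -1.19 [0.7 1.  5.4] [-31.  28.  34. 114. -23.  43. -18.]
```

Emit:
carry_out(
  moves=[
    [[-0.8,0.6,0,0,0,-1,0],[-1.7,1.2,0,0,0,-2,0],[-2.5,1.9,0,0,0,-3,0],[-3.3,2.5,0,0,0,-4,0],[-3.3,2.5,0,0,0,-4,0]],
  ],
)

```text
clock: 10.4
eef_pos: [546.6, 6.2, 87.5]
tcp_rot: [179.9, -0.1, 50.7]
force: [0.9, 0.1, 5.0]
finger_gap: 16.8
finger_force: 25.0
```

```bash
python3 f.py
```

```text
10.4 ang -128.6 r 59.1 drum 0.136 Ftan 0.62 Frad -0.66 [0.9 0.1 5. ] [-32.  28.  35. 115. -23.  43. -22.]
```

Free so far (0.6 N). On to -133°.

Emit:
carry_out(
  moves=[
    [[-0.8,0.7,0,0,0,-1,0],[-1.6,1.4,0,0,0,-2,0],[-2.4,2.1,0,0,0,-3,0],[-3.2,2.8,0,0,0,-4,0],[-3.2,2.8,0,0,0,-4,0]],
  ],
)

```text
clock: 10.9
eef_pos: [543.5, 9.0, 87.5]
tcp_rot: [179.9, -0.2, 46.7]
force: [0.7, -0.3, 5.2]
finger_gap: 17.1
finger_force: 25.0
```

```bash
python3 f.py
```

```text
10.9 ang -132.6 r 59.0 drum 0.066 Ftan 0.76 Frad -0.23 [ 0.7 -0.3  5.2] [-33.  28.  36. 115. -24.  43. -26.]
```

Emit:
carry_out(
  moves=[
    [[-0.8,0.7,0,0,0,-1,0],[-1.5,1.5,0,0,0,-2,0],[-2.3,2.2,0,0,0,-3,0],[-3,3,0,0,0,-4,0],[-3,3,0,0,0,-4,0]],
  ],
)

```text
clock: 11.4
eef_pos: [540.6, 12.0, 87.4]
tcp_rot: [179.9, -0.2, 42.7]
force: [0.3, -0.3, 6.0]
finger_gap: 17.5
finger_force: 25.0
```

```bash
python3 f.py
```

```text
11.4 ang -136.7 r 58.9 drum -0.005 Ftan 0.43 Frad -0.01 [ 0.3 -0.3  6. ] [-34.  29.  37. 116. -25.  43. -29.]
```

Emit:
carry_out(
  moves=[
    [[-0.7,0.8,0,0,0,-1,0],[-1.4,1.6,0,0,0,-2,0],[-2.1,2.4,0,0,0,-3,0],[-2.8,3.2,0,0,0,-4,0],[-2.8,3.2,0,0,0,-4,0]],
  ],
)

```text
clock: 11.9
eef_pos: [538.1, 14.9, 87.5]
tcp_rot: [179.9, -0.2, 38.7]
force: [2.6, 0.2, 5.4]
finger_gap: 17.4
finger_force: 25.0
```

```bash
python3 f.py
```

```text
11.9 ang -140.4 r 58.8 drum -0.071 Ftan 1.46 Frad -2.11 [2.6 0.2 5.4] [-35.  29.  38. 116. -26.  43. -33.]
```

Emit:
carry_out(
  moves=[
    [[-0.6,0.8,0,0,0,-1,0],[-1.3,1.6,0,0,0,-2,0],[-1.9,2.5,0,0,0,-3,0],[-1.9,2.5,0,0,0,-3,0],[-1.9,2.5,0,0,0,-3,0]],
  ],
)

```text
clock: 12.4
eef_pos: [536.6, 16.9, 87.4]
tcp_rot: [179.8, -0.2, 35.7]
force: [4.8, -0.7, 5.7]
finger_gap: 17.4
finger_force: 25.0
```

```bash
python3 f.py
```

```text
12.4 ang -142.9 r 58.8 drum -0.114 Ftan 3.46 Frad -3.28 [ 4.8 -0.7  5.7] [-36.  29.  39. 116. -26.  43. -35.]
```

Emit:
carry_out(
  moves=[
    [[-0.6,0.8,0,0,0,-1,0],[-1.2,1.7,0,0,0,-2,0],[-1.2,1.7,0,0,0,-2,0],[-1.2,1.7,0,0,0,-2,0],[-1.2,1.7,0,0,0,-2,0]],
  ],
)

```text
clock: 12.9
eef_pos: [535.9, 17.9, 87.5]
tcp_rot: [179.7, -0.2, 33.7]
force: [6.7, -2.2, 3.4]
finger_gap: 17.2
finger_force: 25.0
```

```bash
python3 f.py
```

```text
12.9 ang -144.1 r 58.8 drum -0.134 Ftan 5.74 Frad -4.02 [ 6.7 -2.2  3.4] [-37.  29.  40. 117. -27.  43. -37.]
```

Contact found: tangential force rose from about 1.4 to 5.7 N over 1 mm steps, so the pad is carrying about 4 N. Opening the fingers and lifting off.

Emit:
carry_out(
  moves=[
    [[0,0,0,0,0,0,0.5],[0,0,0,0,0,0,0.5],[0,0,0,0,0,0,0.5],[0,0,0,0,0,0,0.5],[0,0,0,0,0,0,0.5]],
  ],
)

```text
clock: 13.4
eef_pos: [531.9, 19.2, 85.9]
tcp_rot: [-179.9, 0.1, 33.7]
force: [0.3, 0.3, -1.8]
finger_gap: 42.2
finger_force: 0.0
```

Emit:
carry_out(
  moves=[
    [[0,0,10,0,0,0,0.5],[0,0,30,0,0,0,0.5],[0,0,60,0,0,0,0.5],[0,0,90,0,0,0,0.5],[0,0,120,0,0,0,0.5]],
  ],
)

```text
clock: 13.9
eef_pos: [532.8, 18.7, 208.2]
tcp_rot: [-180.0, 0.0, 33.7]
force: [0.4, 0.2, 0.5]
finger_gap: 43.5
finger_force: 0.0
```

Emit:
carry_out(
  moves=[
    [[0,0,30,0,0,0,0.5],[0,0,60,0,0,0,0.5],[0,0,60,0,0,0,0.5],[0,0,60,0,0,0,0.5],[0,0,60,0,0,0,0.5]],
  ],
)

```text
clock: 14.4
eef_pos: [532.3, 19.0, 265.8]
tcp_rot: [-179.9, 0.1, 33.7]
force: [0.1, 0.1, -0.3]
finger_gap: 43.2
finger_force: 0.0
```

```bash
python3 - <<'E'
from h import *
o=ctrl.observe(); c=eyes.camera("wrist"); s=eyes.camera("scene"); print(o["eef_pos"].round(1),o["force"].round(1),o["finger_gap"])
save("w4",np.hstack([cv2.resize(c["image"],(400,300)),cv2.resize(cv2.convertScaleAbs(s["image"][225:325,255:388],alpha=1.7),(400,300),interpolation=cv2.INTER_CUBIC)]))
E
```

```text
[532.3  19.  265.8] [ 0.1  0.1 -0.3] 43.2134516421546
```

View pics/w4.png

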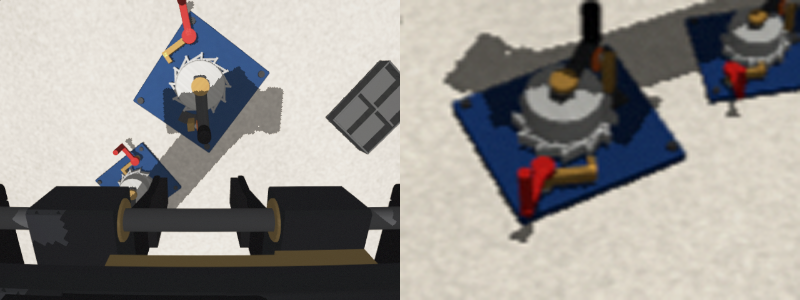

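The views show the crank against the brass stop (wrist, knob at (204,133)), the lever over, the pawl clear, and the gripper free. Handing in.

```bash
python3 -c "
from h import *
print(ticket.close_job())"
```

```text
the job is handed in; nothing more can be done
None
```

I handed the job in at about 14.5 s with the lever right over, the pawl clear, and the crank eased back and left resting on the stop pad. Contact was judged by feel (about 4 N on the pad just before release) and by the last pictures; the hand-in gave no verdict.

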